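Lock the quarter-turn cap on a roaster blower's clean-out port

ROBOT

A 6-joint arm with a two-finger parallel gripper is mounted at the origin on the work surface. World frame = base frame: x ahead of the robot, y to its left, z up, the work surface at z = 0. Lengths are in mm, angles in degrees, forces in N, time in s.
With the tool pointing down it reaches from about 300 to 875 mm from the base axis. Payload 6.4 kg.
Tool frame: the origin (TCP) lies at the very end of the fingers, on their centre line; the grasp point (between the pads) lies grip_depth behind it (grip_depth is the distance from the TCP to the grasp point, in mm); z points along the fingers, y is the line along which they close (so a half turn about z gives the same grasp; the last joint's range is limited). The gripper opens to 85 mm and grips with 20 to 120 N. Pads are 22 mm wide; open, the fingers measure 114 mm over their backs; the gripper's body (76 mm by 85 mm) begins 54 mm behind the grasp point. The pads swing forward as they close: fully open they stand 13 mm farther back than shut.
Start: joints at [-82.752, 10.359, 92.074, -0, 77.567, -11.82], TCP at [187.863, -543.46, 231.288] pointing down, gripper open.
Joint ranges: [-171.53, 171.53], [-51.25, 118.39], [17.06, 147.69], [-65.23, 245.23], [0, 150.52], [-178.68, 178.68]. Speed limits (degrees/s): [147.25, 147.25, 172.46, 180, 180, 180].

INTERFACE

Orientations are given as a 3x3 rotation matrix whose columns are the frame's x, y, z axes.
In Python, from plant import move_ptp, movel, move_joints, open_jaws, clamp, wait, inverse_kinematics, capture, camera_params, Unreachable, close_job, current_time_s, current_q, current_joint_velocities, current_effort, current_tcp_pos, current_eef_rot, current_ft_force, current_ft_torque, current_grip_width, current_finger_force, grip_depth gives the robot as it stands. Calls block until the motion is done:
- move_ptp(position, orientation): joint-space move of the TCP to a pose.
- movel(position, rot=None, velocity=150): straight line of the TCP; rot=None keeps the orientation; velocity is the mean speed in mm/s.
- move_joints(angles): joint-space move.
- open_jaws() and clamp(newtons=None): open the fingers fully, or close them until they stop; newtons is the grip in N (None keeps the last).
- wait(seconds).
- inverse_kinematics(position, orientation): joint angles nearest the present ones, or None.
- capture(name): name is "side" or "top"; returns the picture (480x640x3 uint8, red, green, blue); there is no depth.
- camera_params(name): a dict with "fx", "fy", "cx", "cy" (pixels), "dist_coeffs" ([k1, k2, p1, p2, k3] as OpenCV has them; the pictures are not rectified), "position" and "attitude" of the camera in the world. Camera axes: x right, y up, looking along -z (the intrinsics and any distortion apply to the point x, -y, -z); pixel columns grow to the right and rows downward; lengths in mm; the calibration is good to about 2 mm. A picture is of the moment at which its call begins. camera_params takes no time and is no camera call.
A pose or a line that the arm cannot do raises Unreachable and nothing moves.
- close_job(): hands the job in; it is judged then, once.
Readings, each from a call of its own:
- current_time_s(): time.
- current_q(): joint angles.
- current_joint_velocities(): joint speeds.
- current_effort(): joint torques, N m.
- current_tcp_pos(): TCP position.
- current_eef_rot(): TCP orientation.
- current_ft_force(): force on the tool from outside, world axes, zero at the start.
- current_ft_torque(): the same for the moment, N m.
- current_grip_width(): finger opening in mm.
- current_finger_force(): force on a finger pad.
Only numpy, scipy, OpenCV 4.12 (cv2) and the standard library are available. Lean on these libraries where they do the work, as an engineer would, in place of code of your own. Each camera call takes 0.05 s, during which the arm holds its last target. There are 200 camera calls.

TASK

Put the loose bar-handled cap back on the clean-out port of the blower housing: lower its two lugs through the port's two slots, press it down gently against the spring, turn it clockwise (seen from above) about a quarter turn until it can spring up into its locked detent, then let go. Feel for it and never force the cap against the port, neither downwards nor at the end of the turn, and do not shift the other things on the bench.

Things in the scene. Friction and masses are not known exactly. Their poses are not given: they have to be found in the camera images.
- cap: The loose cap (aluminium, black bar grip, 110 to 210 g), upright on the bench. Origin: centre of its foot's underside; z up, x along grip bar and lugs (a half turn gives the same cap). Spigot 40 mm in diameter, 26.5 mm long; two opposite lugs flush with the foot, 12 mm wide, 7 mm high, reaching 31 mm from the axis; flange 80 mm in diameter at 26.5 to 32.5 mm; grip at 32.5 to 60.5 mm.
- cap_grip (a point): Middle of the cap's grip bar, on its axis, 46.5 mm above its foot. The bar is 56 mm long (along the cap's x), 14 mm thick and 28 mm high, standing on the flange; take it from above across its thickness.
- housing: Grey blower housing, fixed: box 168 x 168 mm, 70 mm high, motor out to 200 mm from the axis on its +x side (105 mm high), duct stub to 134 mm on its +y side. Origin: on the bench, under the port's vertical axis; z up. The port is the square steel neck, 86 mm wide, in the middle of its top. The port is damaged if the cap bears on it with more than 30 N.
- port_axis (a point): Point on the port's axis, level with the box's top, 70 mm above the bench. The neck's flat top is 6 to 24 mm above this point: it is shimmed, differs each time and is not measured. Its hole is 44 mm in diameter with two opposite slots for the lugs, 17 mm wide, reaching 34 mm from the axis.
- slot_mark (a point): Point level with port_axis, 34 mm from it, under the outer end of one slot: the slots point 80 degrees counter-clockwise (from above) from the housing's x axis. The lugs go down here; a solid stop beside each slot bars turning counter-clockwise.
- lock_mark (a point): Point level with port_axis, 34 mm from it along the housing's x: locked, the grip bar lies along this line, 80 degrees clockwise of the slots. A solid stop lies 2 to 3 degrees beyond. The notches take the lugs within about 5 degrees short of it; released there, the spring lifts the cap at least 4 mm into them, to 20 mm deep (flange 6.5 mm above the neck).
- port_floor (a point): Point on the port's axis, 20 mm above the bench. Depths of the cap's foot below the neck's top: at 18 mm it meets a spring plate (2 N, then 1.5 N more per mm); the lugs are free to turn only from 24 mm (11 N) on; at 26.5 mm (14.5 N) the flange strikes the neck, rigid. So press with about 13 N while turning; friction then needs a moment of about 0.1 N m.
- screwdriver: Bystander: screwdriver lying on the bench between the cap and the housing.
- blanklid: Bystander: plain round aluminium lid, 66 mm across, 28 mm high, small round knob, no lugs: not the cap.
- cup: Bystander: white tasting cup, 74 mm across, 65 mm high.
- bowl: Bystander: white cupping bowl, 110 mm across, 45 mm high.
- jar: Bystander: amber sample jar with white lid, 68 mm across, 90 mm high.
- brush: Bystander: hand brush lying on the bench.
- scoop: Bystander: spoon lying on the bench.
There are look-alikes about, which are no part of the job. What is shaped like the cap but brown or green is not meant.

How it is judged:
By the outcome, as a careful person would: the job done as asked, in the order asked, and still so for the second after the job is handed in, with the robot touching nothing.
It also fails if it takes over 64 s, if anything falls off the work surface, if the arm or the gripper's body presses on something with over 40 N, if the wrist force passes 120 N, or if a joint passes its speed limit or range.

## Working session

There is one attempt and no reset: what is moved stays moved. The work goes in short steps, each a Python script; the robot and the scene stay as the last script left them, time stands still between calls to the robot, and variables do not carry over. Pictures are saved under pics/ and viewed, at most 10 in all, crops included, and the job is handed in when it is done.

```bash
mkdir -p pics; ls
python3 - <<'E'
from plant import *
import cv2
for n in("top","side"):
    cv2.imwrite(f"pics/{n}0.png",capture(n)[:,:,::-1]); print(n,camera_params(n))
print(grip_depth, current_time_s(), current_grip_width())
try: print(grip_depth())
except Exception as e: print(e)
E
```

```text
pics
top {'fx': 468.142861911232, 'fy': 468.142861911232, 'cx': 320.26039396968395, 'cy': 244.4807715412483, 'dist_coeffs': array([-0.06713793,  0.        ,  0.        ,  0.        ,  0.        ]), 'position': array([ 475.27736812,   -1.65162398, 1237.62702416]), 'attitude': array([[ 0.01040159,  0.99780527, -0.06539458],
       [-0.99988081,  0.01112486,  0.01070565],
       [ 0.01140966,  0.06527543,  0.99780205]])}
side {'fx': 553.2351452466643, 'fy': 553.2351452466643, 'cx': 329.95216831093853, 'cy': 242.86433723084104, 'dist_coeffs': array([-0.08733304,  0.        ,  0.        ,  0.        ,  0.        ]), 'position': array([328.42206807, 945.91520588, 785.33467551]), 'attitude': array([[-0.97820384,  0.12184681, -0.16813867],
       [-0.20761177, -0.58881536,  0.78114904],
       [-0.00382211,  0.79903056,  0.60127827]])}
18.700000000000003 0.1 85.366845662814
'float' object is not callable
```

View pics/top0.png

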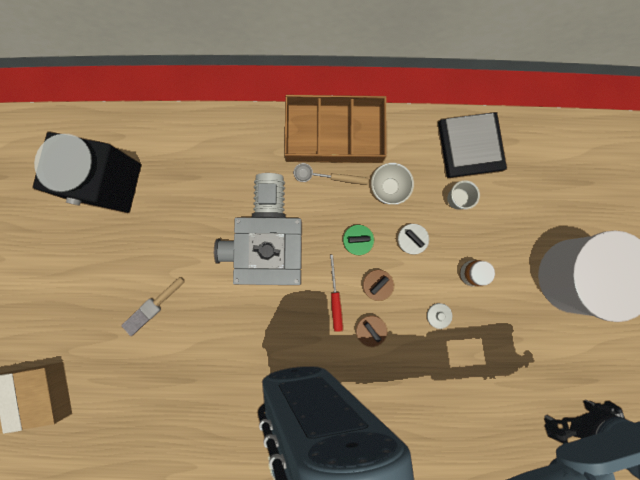

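View pics/side0.png

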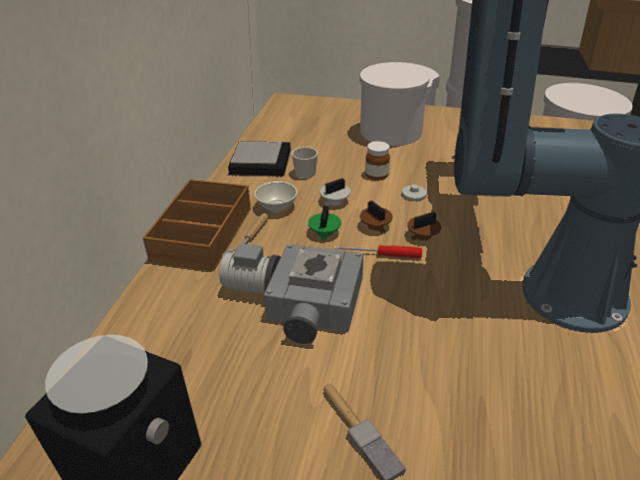

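The top view shows the aluminium cap at about (413,239), with the bar running diagonally, and the port at about (266,250). In the side view they are at (335,190) and (316,266). The brown and green ones are look-alikes. Next I'll enlarge these areas.

Run:
```python
import cv2,numpy as np
t=cv2.imread("pics/top0.png");s=cv2.imread("pics/side0.png")
def c(i,x,y,w,h): return cv2.resize(i[y:y+h,x:x+w],(400,300),interpolation=cv2.INTER_CUBIC)
o=np.vstack([np.hstack([c(t,383,217,60,45),c(t,212,200,120,90)]),np.hstack([c(s,305,170,60,45),c(s,260,230,120,90)])])
cv2.imwrite("pics/crop.png",o)
```

```text
(no output)
```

View pics/crop.png

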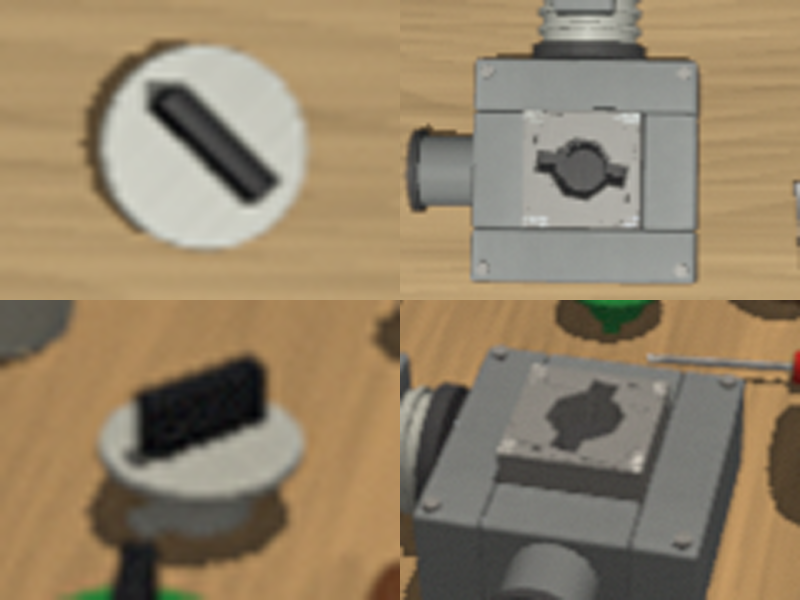

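```bash
cat > h.py <<'E'
from plant import *
import numpy as np, cv2
from scipy.optimize import least_squares, minimize
def proj(n,P):
    p=camera_params(n); R=p["attitude"]@np.diag([1,-1,-1.]); K=np.array([[p["fx"],0,p["cx"]],[0,p["fy"],p["cy"]],[0,0,1]])
    r=cv2.Rodrigues(R.T)[0]; return cv2.projectPoints(np.atleast_2d(P).astype(float),r,-R.T@p["position"],K,p["dist_coeffs"])[0][:,0]
def rz(a): a=np.radians(a); return np.array([[np.cos(a),-np.sin(a),0],[np.sin(a),np.cos(a),0],[0,0,1]])
E
python3 - <<'E'
from h import *
T=cv2.imread("pics/top0.png");S=cv2.imread("pics/side0.png")
def px(pts,x0,y0,s,ox,oy): return (np.array(pts,float)-[ox,oy]+.5)/s-.5+[x0,y0]
# housing: corners order image UL,UR,LR,LL in top = world (+,+),(+,-),(-,-),(-,+)
sq=np.array([[1,1],[1,-1],[-1,-1],[-1,1]])
tb=px([(474,58),(698,60),(697,282),(472,280)],212,200,10/3,400,0)
tn=px([(523,110),(643,112),(641,228),(523,227)],212,200,10/3,400,0)
# side order same world corners: (+,+) left-bottom, (+,-) left-top, (-,-) right-top, (-,+) right-bottom
sb=px([(414,518),(490,349),(745,380),(702,556)],260,230,10/3,400,300)
sn=px([(498,455),(541,362),(669,384),(643,474)],260,230,10/3,400,300)
def model(v,half,z): return v[:2].tolist()and np.c_[sq*half,np.full(4,z)]@rz(v[2]).T+[v[0],v[1],0]
def f(v,use): 
    r=[]
    if 't' in use: r+=[proj("top",model(v,84,70))-tb,proj("top",model(v,43,70+v[3]))-tn]
    if 's' in use: r+=[proj("side",model(v,84,70))-sb,proj("side",model(v,43,70+v[3]))-sn]
    return np.concatenate(r).ravel()
for u in('t','s','ts'):
    q=least_squares(f,[475,110,0,15],args=(u,),loss='soft_l1'); print(u,q.x.round(2),np.abs(q.fun).mean().round(2)); 
    if u!='ts': print(q.fun.reshape(-1,2).round(1).tolist())
# cap masks
U=8
def mask(I,x0,y0,x1,y1,fn):
    c=cv2.resize(I[y0:y1,x0:x1],None,fx=U,fy=U,interpolation=cv2.INTER_CUBIC); h=cv2.cvtColor(c,cv2.COLOR_BGR2HSV).astype(int); m=fn(h).astype(np.uint8)
    n,l,st,_=cv2.connectedComponentsWithStats(m); return (l==1+st[1:,4].argmax())
dark=lambda h:h[...,2]<105
boxT=(395,220,432,260);boxS=(318,172,352,202)
mT=mask(T,*boxT,dark);mS=mask(S,*boxS,dark)
fl=mask(T,*boxT,lambda h:(h[...,1]<55))
cs=max(cv2.findContours(fl.astype(np.uint8),0,1)[0],key=len); e=cv2.fitEllipse(cv2.convexHull(cs)); fc=(np.array(e[0])+.5)/U-.5+boxT[:2]; print("flange",fc,np.array(e[1])/U)
def bar(v): 
    c=np.array([[a*28,b*7,z] for a in(1,-1) for b in(1,-1) for z in(32.5,60.5)]); return c@rz(v[2]).T+[v[0],v[1],0]
def iou(v,n,m,b):
    p=(proj(n,bar(v))-b[:2]+.5)*U-.5; h=cv2.convexHull(p.astype(np.float32)); z=np.zeros(m.shape,np.uint8); cv2.fillConvexPoly(z,np.round(h*16).astype(np.int32),1,shift=4)
    z=z>0; return (z&m).sum()/(z|m).sum()
# init from flange
q=least_squares(lambda v:(proj("top",[v[0],v[1],32.5])[0]-fc),[480,-200]); print("flange xy",q.x)
for name,fn in(("top",lambda v:-iou(v,"top",mT,boxT)),("side",lambda v:-iou(v,"side",mS,boxS)),("both",lambda v:-iou(v,"top",mT,boxT)-iou(v,"side",mS,boxS))):
    b=min((minimize(fn,[*q.x,a],method="Nelder-Mead",options=dict(initial_simplex=[[*q.x,a],[q.x[0]+4,q.x[1],a],[q.x[0],q.x[1]+4,a],[*q.x,a+8]])) for a in(35,43,50)),key=lambda r:r.fun); print(name,b.x.round(2),b.fun.round(3))
E
```

```text
t [5.3485e+02 1.1809e+02 3.5000e-01 2.0460e+01] 0.24
[[0.3, 0.0], [0.0, -0.3], [-0.1, 0.3], [-0.1, 0.6], [0.6, 0.0], [-0.5, -0.4], [-0.2, -0.2], [0.1, -0.1]]
s [5.3492e+02 1.2101e+02 4.1000e-01 2.1180e+01] 0.57
[[-0.3, 0.2], [-0.2, -0.9], [0.7, -0.8], [-0.2, 0.9], [0.2, -0.2], [-2.0, 1.1], [0.8, -0.4], [0.2, -0.1]]
ts [5.3516e+02 1.1875e+02 3.8000e-01 1.9240e+01] 0.46
flange [412.99972916 238.61639023] [30.77853584 31.56105232]
flange xy [ 572.19165757 -255.06830085]
top [ 573.04 -253.95   44.99] -0.784
side [ 574.08 -256.19   53.66] -0.86
both [ 573.82 -254.57   49.72] -1.63
```

Run:
```python
from h import *
T=cv2.imread("pics/top0.png");S=cv2.imread("pics/side0.png")
rows=[]
for n,I,b in(("top",T,(393,220)),("side",S,(315,170))):
    r=[]
    for v in((572.8,-254.6,44),(572.8,-254.6,50)):
        c=cv2.resize(I[b[1]:b[1]+30,b[0]:b[0]+40],(400,300),interpolation=cv2.INTER_CUBIC); c=cv2.convertScaleAbs(c,alpha=1.0,beta=30)
        P=np.array([[a*28,s*7,z] for z in(60.5,32.5) for a,s in((1,1),(1,-1),(-1,-1),(-1,1))])@rz(v[2]).T+[v[0],v[1],0]
        p=np.round(((proj(n,P)-b+.5)*10-.5)).astype(int)
        cv2.polylines(c,[p[:4]],True,(0,0,255),1);cv2.polylines(c,[p[4:]],True,(0,255,0),1)
        a=np.linspace(0,2*np.pi,60);D=np.c_[40*np.cos(a)+v[0],40*np.sin(a)+v[1],0*a+32.5]
        cv2.polylines(c,[np.round(((proj(n,D)-b+.5)*10-.5)).astype(int)],True,(255,0,0),1); r.append(c)
    rows.append(np.hstack(r))
cv2.imwrite("pics/ov.png",np.vstack(rows))
```

```text
(no output)
```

View pics/ov.png

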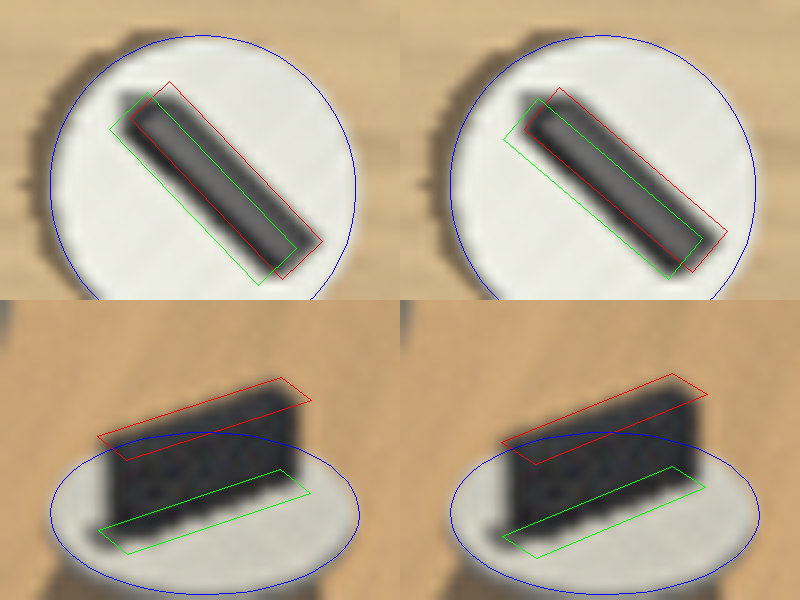

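The overlay puts the cap at about (572.5, -254.8) with its bar at about 44.5°. The port is at about (535, 118.5), yaw 0.4°. I'll grasp the cap, lift it and carry it over the port.

```bash
cat >> h.py <<'E'
def Rt(yaw):  # tool down, tool x along yaw
    a=np.radians(yaw); return np.array([[np.cos(a),np.sin(a),0],[np.sin(a),-np.cos(a),0],[0,0,-1.]])
C=np.array([572.5,-254.8]); H=np.array([535.,118.4])
E
python3 - <<'E'
from h import *
for off in(0,180,-180):
    for nm,p,y in(("g",[*C,36.5],44.5),("s",[*H,110],80.4),("l",[*H,110],0.4)):
        q=inverse_kinematics(p,Rt(y+off)); print(off,nm,None if q is None else np.round(q,1))
E
```

```text
0 g [-34.8  29.9  91.1  -0.   59.   10.7]
0 s [ 1.000e-01  1.510e+01  1.016e+02 -0.000e+00  6.330e+01  9.700e+00]
0 l [ 1.000e-01  1.510e+01  1.016e+02 -0.000e+00  6.330e+01  8.970e+01]
180 g [ -34.8   29.9   91.1   -0.    59.  -169.3]
180 s [ 1.000e-01  1.510e+01  1.016e+02 -0.000e+00  6.330e+01 -1.703e+02]
180 l [ 1.000e-01  1.510e+01  1.016e+02 -0.000e+00  6.330e+01 -9.030e+01]
-180 g [ -34.8   29.9   91.1   -0.    59.  -169.3]
-180 s [ 1.000e-01  1.510e+01  1.016e+02 -0.000e+00  6.330e+01 -1.703e+02]
-180 l [ 1.000e-01  1.510e+01  1.016e+02 -0.000e+00  6.330e+01 -9.030e+01]
```

Run:
```python
from h import *
R=Rt(44.5); t0=current_time_s()
move_ptp([*C,130],R); movel([*C,36.5],velocity=100); print(current_time_s(),current_ft_force(),current_tcp_pos())
clamp(60); print(current_time_s(),current_grip_width(),current_finger_force(),current_ft_force(),current_ft_torque())
b=current_ft_force()
movel([*C,60],velocity=60); print(current_time_s(),current_grip_width(),current_ft_force())
movel([*C,190],velocity=200)
move_ptp([*H,190],Rt(80.4)); movel([*H,150],velocity=150); wait(.3)
print(current_time_s(),current_grip_width(),current_finger_force(),current_ft_force(),current_ft_torque(),current_tcp_pos())
for n in("top","side"): cv2.imwrite(f"pics/{n}1.png",capture(n)[:,:,::-1])
t=cv2.imread("pics/top1.png");s=cv2.imread("pics/side1.png")
cv2.imwrite("pics/c1.png",np.hstack([cv2.resize(t[190:310,202:322],(400,400)),cv2.resize(s[170:310,250:390],(400,400))]))
```

```text
2.975 [0.60330163 0.59320126 0.46403921] [ 573.09902384 -255.18970993   37.32188046]
3.625 12.974590299998226 61.3129448890686 [-0.90331833  0.49505742  0.65103291] [-0.08326308 -0.03412169 -0.0573453 ]
4.1667 12.870385754106955 [ 0.8136448   0.47656442 -1.12944309]
7.0833 12.448083618398579 61.0399603843689 [-0.79875404  0.52672433 -1.77577331] [0.01208388 0.04002832 0.04729322] [535.65993605 118.37072165 150.99795174]
```

View pics/c1.png

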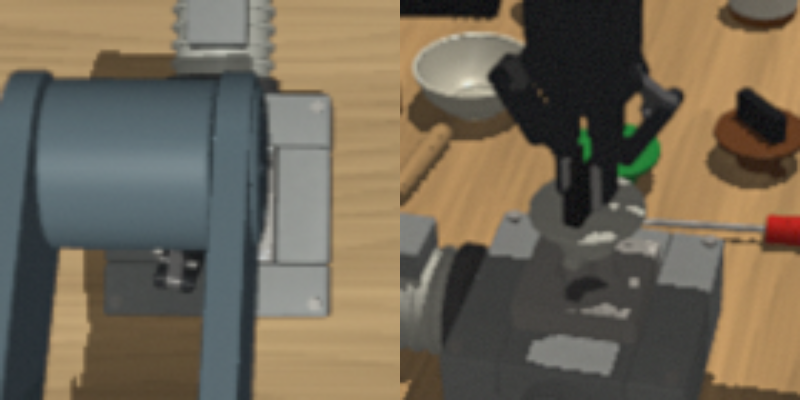

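The cap is held above the port in the side view, but the arm hides it from the top camera. From here I'll descend by feel.

```bash
cat >> h.py <<'E'
def state(): return current_tcp_pos(), current_ft_force(), current_ft_torque()
def ff(n=4):
    r=[]
    for _ in range(n): r.append(np.r_[current_ft_force(),current_ft_torque()]); wait(.02)
    return np.mean(r,0)
E
python3 - <<'E'
from h import *
R=Rt(80.4); movel([*H,134],R,velocity=60); wait(.3)
b=ff(); np.save("b.npy",b); print(current_time_s(),b.round(2))
z=134
while z>105:
    z-=1; movel([*H,z],R,velocity=20); f=ff(2)-b
    p=current_tcp_pos(); print(z,p.round(2),f.round(2),round(current_time_s(),2))
    if f[2]>4 or np.hypot(f[0],f[1])>5: break
E
```

```text
7.9667 [ 0.09  0.42 -1.47  0.01  0.02  0.  ]
133 [534.94 118.4  132.96] [ 0.1  -0.71 -0.51  0.   -0.01 -0.01] 8.25
132 [534.96 118.41 131.92] [-0.44 -0.32 -0.08  0.01 -0.01  0.04] 8.53
131 [534.92 118.39 130.92] [-0.4  -0.51 -0.13  0.   -0.03 -0.01] 8.82
130 [534.98 118.41 129.97] [-0.38 -0.69  0.82  0.02 -0.01 -0.01] 9.1
129 [534.94 118.38 128.91] [ 0.03 -0.12 -0.65 -0.05  0.   -0.01] 9.38
128 [534.96 118.4  127.95] [ 0.16 -0.5  -0.47 -0.05 -0.05 -0.03] 9.67
127 [534.94 118.41 126.94] [ 0.54 -0.35 -0.27  0.03 -0.01  0.02] 9.95
126 [534.93 118.39 125.92] [-0.07 -0.11  0.17 -0.01 -0.04  0.  ] 10.23
125 [534.95 118.41 124.93] [ 0.07 -1.07 -0.51  0.    0.   -0.01] 10.52
124 [534.95 118.39 123.94] [-0.41  0.17  0.05 -0.01 -0.02 -0.01] 10.8
123 [534.95 118.4  122.94] [-0.11 -1.01 -0.39 -0.    0.01  0.02] 11.08
122 [534.94 118.4  121.94] [-0.25 -0.34  0.48 -0.05  0.    0.04] 11.37
121 [534.97 118.41 120.94] [-0.05 -0.44 -0.04 -0.03 -0.03 -0.03] 11.65
120 [534.98 118.4  119.96] [ 0.47 -0.45  0.45 -0.01  0.02 -0.06] 11.93
119 [534.94 118.41 118.94] [-0.19 -0.21 -0.27  0.01 -0.02  0.01] 12.22
118 [534.98 118.4  117.95] [-0.43 -0.63 -0.43 -0.01 -0.07 -0.01] 12.5
117 [534.97 118.4  116.96] [ 0.06  0.2  -0.09  0.    0.   -0.01] 12.78
116 [534.94 118.41 115.94] [ 0.27 -0.15 -0.29  0.04 -0.04 -0.03] 13.07
115 [534.94 118.4  114.94] [ 0.3  -0.35 -0.3   0.01 -0.01 -0.01] 13.35
114 [534.95 118.4  113.94] [-0.08 -0.38  0.06  0.   -0.04  0.  ] 13.63
113 [534.95 118.38 112.94] [-0.19  0.32 -0.31  0.   -0.03 -0.03] 13.92
112 [534.97 118.42 111.94] [ 0.61 -0.81 -1.21 -0.05 -0.04  0.01] 14.2
111 [534.94 118.4  110.96] [-0.03  0.3   0.45 -0.02 -0.05  0.  ] 14.48
110 [534.95 118.4  109.93] [-0.36 -0.57 -1.2   0.   -0.04 -0.04] 14.77
109 [535.16 118.4  109.27] [-0.12 -0.85  2.5   0.01  0.1   0.02] 15.05
108 [535.18 118.41 108.24] [-1.01  0.02  3.93  0.    0.13 -0.01] 15.33
107 [535.18 118.4  107.2 ] [-1.35 -1.25  5.11  0.    0.2  -0.01] 15.62
```

The cap dropped in with no contact until a 2 N touch at TCP 109.3. After that the force rises about 1.4 N/mm, which is the spring plate, and it puts the neck at h≈20.4, matching the camera. I'll press on to about 12.8 N.

Run:
```python
from h import *
R=Rt(80.4); b=np.load("b.npy"); z=107.
while z>101:
    z-=1 if z>104 else .4; movel([*H,z],R,velocity=20); wait(.05); f=ff(5)-b
    p=current_tcp_pos(); print(round(z,2),p.round(2),f.round(2),current_grip_width().round(1),round(current_time_s(),2))
    if f[2]>12.5: break
```

```text
Traceback (most recent call last):
AttributeError: 'float' object has no attribute 'round'
```

Run:
```python
from h import *
R=Rt(80.4); b=np.load("b.npy"); z=106.
while z>101:
    z-=1 if z>104 else .4; movel([*H,z],R,velocity=20); wait(.05); f=ff(5)-b
    p=current_tcp_pos(); print(round(z,2),p.round(2),f.round(2),round(current_grip_width(),1),round(current_time_s(),2))
    if f[2]>12.5: break
```

```text
105.0 [535.22 118.43 105.4 ] [-1.76 -0.42  8.05  0.03  0.4  -0.  ] 13.4 16.38
104.0 [535.21 118.46 104.57] [-2.42 -0.04  9.45 -0.01  0.5   0.  ] 13.4 16.77
103.6 [535.23 118.43 104.22] [-2.59 -0.21  9.85 -0.01  0.57  0.01] 13.0 17.15
103.2 [535.24 118.43 103.9 ] [-2.620e+00 -3.400e-01  1.022e+01 -2.000e-02  5.600e-01  1.000e-02] 12.8 17.53
102.8 [535.28 118.41 103.57] [-2.860e+00 -3.100e-01  1.054e+01 -1.000e-02  6.000e-01  0.000e+00] 12.8 17.92
102.4 [535.27 118.43 103.23] [-2.910e+00 -1.070e+00  1.119e+01  1.000e-02  6.700e-01  0.000e+00] 12.6 18.3
102.0 [535.25 118.44 102.88] [-3.170e+00 -6.400e-01  1.144e+01  1.000e-02  7.000e-01 -1.000e-02] 13.2 18.68
101.6 [535.3  118.43 102.58] [-3.640e+00 -1.000e-02  1.223e+01 -3.000e-02  7.600e-01  2.000e-02] 12.6 19.07
101.2 [535.27 118.43 102.23] [-3.600e+00 -3.100e-01  1.252e+01 -1.000e-02  7.900e-01  3.000e-02] 12.7 19.45
```

Force and depth are consistent: about 25 mm deep at 12.5 N. The side force looks like friction on the plate. Now I'll turn clockwise, regulating the press force as I go.

Run:
```python
from h import *
b=np.load("b.npy"); z=101.1; y=80.4
while y>1.5:
    y=max(y-(4 if y>8 else 1.5),1.4); movel([*H,z],Rt(y),velocity=20); f=ff(5)-b
    p=current_tcp_pos(); r=current_eef_rot(); ya=np.degrees(np.arctan2(r[1,0],r[0,0]))
    print(round(y,1),round(ya,1),round(z,2),p.round(2),f.round(2),round(current_time_s(),2))
    if f[5]>.35 or f[2]>17 or np.hypot(f[0],f[1])>9: print("STOP"); break
    z=max(100.4,z+np.clip((f[2]-12.8)*.5,-.3,.5))
```

```text
76.4 76.4 101.1 [535.71 118.45 102.33] [-2.99 -0.51 12.45 -0.    0.61 -0.06] 19.78
72.4 72.4 100.92 [535.96 118.45 102.28] [-2.370e+00 -3.600e-01  1.222e+01  1.000e-02  5.200e-01 -6.000e-02] 20.12
68.4 68.4 100.63 [536.18 118.41 102.1 ] [-1.7  -0.33 12.99  0.02  0.47 -0.07] 20.45
64.4 64.4 100.73 [536.29 118.39 102.22] [-1.52 -0.82 12.55 -0.03  0.4  -0.07] 20.78
60.4 60.4 100.6 [536.42 118.37 102.17] [-1.650e+00 -6.100e-01  1.296e+01 -1.000e-02  3.500e-01 -6.000e-02] 21.12
56.4 56.4 100.68 [536.48 118.33 102.27] [-1.11 -0.9  12.67 -0.02  0.32 -0.05] 21.45
52.4 52.4 100.62 [536.53 118.29 102.23] [-1.05 -1.02 12.53 -0.02  0.28 -0.05] 21.78
48.4 48.4 100.48 [536.61 118.3  102.15] [-0.88 -0.64 12.57 -0.03  0.3  -0.09] 22.12
44.4 44.4 100.4 [536.64 118.29 102.09] [-1.38 -0.84 12.48 -0.05  0.29 -0.04] 22.45
40.4 40.4 100.4 [536.68 118.29 102.1 ] [-0.62 -0.98 12.83 -0.04  0.29 -0.04] 22.78
36.4 36.4 100.42 [536.7  118.29 102.13] [-5.100e-01 -9.500e-01  1.248e+01 -1.000e-02  2.500e-01 -5.000e-02] 23.12
32.4 32.4 100.4 [536.7  118.27 102.1 ] [-0.57 -0.89 12.41 -0.02  0.23 -0.03] 23.45
28.4 28.4 100.4 [536.7  118.32 102.1 ] [-0.85 -0.64 13.03 -0.03  0.22 -0.05] 23.78
24.4 24.4 100.51 [536.7  118.29 102.21] [-0.62 -0.87 12.24 -0.02  0.2  -0.03] 24.12
20.4 20.4 100.4 [536.71 118.3  102.12] [-0.87 -0.93 12.63 -0.05  0.21 -0.07] 24.45
16.4 16.4 100.4 [536.69 118.31 102.1 ] [-0.83 -1.1  12.79 -0.03  0.24 -0.06] 24.78
12.4 12.4 100.4 [536.69 118.32 102.12] [-0.62 -1.14 12.62 -0.03  0.23 -0.05] 25.12
8.4 8.4 100.4 [536.7  118.31 102.1 ] [-0.61 -1.15 13.09 -0.03  0.23 -0.06] 25.45
4.4 4.4 100.55 [536.68 118.31 102.21] [-1.03 -0.7  12.73 -0.03  0.21 -0.04] 25.78
2.9 2.9 100.51 [536.67 118.3  102.19] [-8.000e-01 -9.900e-01  1.283e+01 -1.000e-02  2.100e-01  0.000e+00] 26.12
1.4 1.4 100.53 [536.66 118.32 102.2 ] [-9.800e-01 -9.000e-01  1.286e+01  0.000e+00  1.900e-01 -1.000e-02] 26.45
```

The turn stayed within 13.1 N and 0.1 N m throughout, and the bar is now about 1° short of nominal, inside the notch window. I'll ease up with the spring to confirm the detent before letting go.

Run:
```python
from h import *
b=np.load("b.npy"); z=100.53
while z<108.5:
    z+=.7; movel([*H,z],Rt(1.4),velocity=20); f=ff(5)-b
    print(round(z,2),current_tcp_pos().round(2),f.round(2),round(current_time_s(),2))
    if f[2]<2.: break
```

```text
101.23 [536.66 118.3  102.82] [-0.69 -0.95 11.35 -0.02  0.16 -0.03] 26.78
101.93 [536.62 118.32 103.37] [-0.21 -1.02 10.83 -0.    0.06 -0.02] 27.12
102.63 [536.61 118.31 103.97] [ 0.29 -0.71  9.97  0.01 -0.01 -0.01] 27.45
103.33 [536.58 118.29 104.54] [ 0.65 -1.17  8.62  0.02 -0.09 -0.01] 27.78
104.03 [536.54 118.31 105.09] [ 0.81 -0.54  8.    0.02 -0.14 -0.02] 28.12
104.73 [536.54 118.33 105.7 ] [ 1.39 -0.92  7.31  0.03 -0.23 -0.01] 28.45
105.43 [536.43 118.32 106.21] [ 3.32 -0.39  6.35 -0.01 -0.61 -0.  ] 28.78
106.13 [535.31 118.38 106.27] [ 3.17 -0.63  5.64  0.02 -0.66 -0.  ] 29.12
106.83 [535.05 118.4  106.81] [ 3.61 -0.37  5.56  0.02 -0.74 -0.04] 29.45
107.53 [535.02 118.41 107.34] [ 5.02 -0.46  3.42  0.05 -0.92 -0.02] 29.78
108.23 [534.98 118.43 107.38] [ 7.35 -0.06 -2.47  0.11 -1.32  0.01] 30.12
```

It rose 5 mm to TCP 107.35 (20 mm deep) and then met the detent's upper face, so it is locked. I'll relax the side load, let go, retreat and look.

Run:
```python
from h import *
b=np.load("b.npy")
movel([535.8,118.4,107.4],Rt(1.4),velocity=20); print((ff(5)-b).round(2),current_tcp_pos())
open_jaws(); print((ff(5)-b).round(2),current_grip_width(),current_tcp_pos())
movel([535.8,118.4,220],velocity=120); move_ptp([400,-300,300],Rt(1.4)); print(current_time_s(),current_ft_force())
for n in("top","side"): cv2.imwrite(f"pics/{n}2.png",capture(n)[:,:,::-1])
t=cv2.imread("pics/top2.png");s=cv2.imread("pics/side2.png")
cv2.imwrite("pics/c2.png",np.hstack([cv2.resize(t[190:310,202:322],(400,400),interpolation=2),cv2.resize(s[210:350,250:390],(400,400),interpolation=2)]))
```

```text
[ 1.   -0.53  4.7   0.03 -0.27  0.  ] [535.11618458 118.41464705 107.15067078]
[-0.05 -0.49  1.76 -0.02 -0.04 -0.01] 85.34171111387683 [535.79922511 118.41729458 107.41678112]
33.9667 [-0.35337429  0.73514279 -0.39978864]
```

View pics/c2.png

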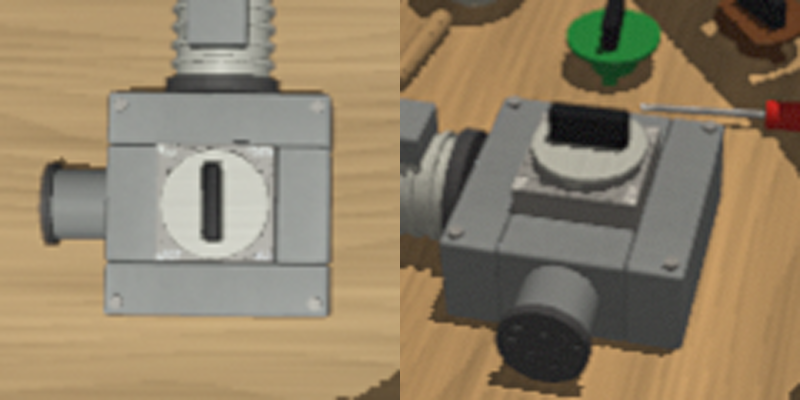

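View pics/top2.png

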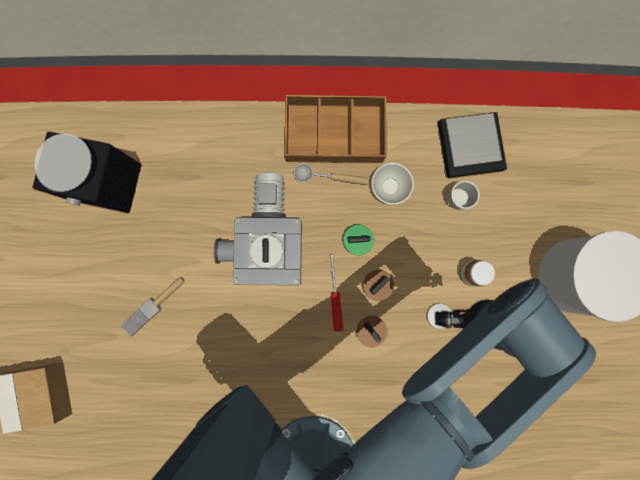

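The cap sits level on the neck at top (266,251), with its bar along the housing's x axis and the flange clear of the neck. The bystanders haven't moved, and the gripper is high in the air near (460,318), touching nothing.

```bash
python3 -c "
from plant import *
print(close_job())"
```

```text
the job is handed in; nothing more can be done
None
```

The cap is back on the port, locked in its detent and released; pressing and turning peaked at about 13 N, nothing else on the bench was moved, and I handed the job in at about 34 s.

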